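# Clamp a wood billet in the bench-mounted trigger clamp

### The job

Make the smaller wood billet ready for filing: lay it down flat on the plywood board of the bar clamp, end to end between the two jaws and centred on their rubber pads, so that its long edges stay free for the file. Then squeeze the clamp's orange trigger fully towards its fixed black grip and let it spring out again, as often as it takes until the jaws hold the billet tight. Draw the jaw in with the trigger alone, never by pushing the jaw itself; do not drop the billet, and leave everything else where it lies.

Things in the scene. Friction and masses are not known exactly. Their poses are not given: they have to be found in the camera images.
- billet_small: The smaller of two rectangular billets of brown wood: 55 x 130 x 22 mm, 0.14 to 0.28 kg, lying flat on the table with clear room round it. Origin: centre of its underside; x across its 55 mm width, y along its 130 mm length, z up. To be grasped across its width at the middle.
- billet_large: The larger billet, 65 x 150 x 30 mm, of the same wood; not to be used. Origin: centre of its underside, y along its length.
- clamp: Bar clamp lying on its side on a fixed plywood board. Origin: table height, under its black body. Its frame, mm: the steel bar runs along x at y = 0 (20 wide, top z = 36); both jaws reach to y = 105; the fixed grip points to -y. Board top z = 12, x -235 to 79, y -35 to 125. Nothing is higher than z = 55. Billet's place: flat on the board, its length along x, its centre at y = 76, between the pads.
- fixed_face (a point): Centre of the fixed jaw's rubber pad face, at x = -28, y = 76, z = 23 mm of the clamp; axes as the clamp's. It looks to the clamp's -x. Both pads are 52 mm wide along y and reach from 15 to 45 mm above the table; the billet's ends come to bear on them.
- moving_face (a point): Centre of the moving jaw's rubber pad face, which looks to the clamp's +x, facing fixed_face at the same height, 142 to 158 mm from it at the start. The pad is a cushion: it gives up to 4.5 mm at 5 N per mm.
- moving_jaw: Black moving jaw with an orange rib, at the bar's end, at most 38 mm thick. Origin: on the bar's middle line at x = joint clamp_bar, y = 0, z = 32 mm of the clamp; the jaw itself lies from 188 to 218 mm towards -x of that and from y = -17 to 105 mm. Do not push it.
- fixed_pad: Rubber pad of the fixed jaw, 6 x 52 x 30 mm, on the black clamp body. Origin: its centre.
- clamp_bar (a joint): Travel of bar and moving jaw towards the fixed jaw, m, 0 to 0.050. The opening between the pads is 0.158 m minus this; it starts at 0 to 0.016, so the billet has 12 to 28 mm to spare. The bar stays where it is left (brake friction 16 N). With the billet gripped it stands at about 0.029 to 0.031.
- trigger (a joint): Trigger angle, rad: 0 = out, 0.175 = fully in; sprung back out. A full squeeze draws the bar in about 7 mm by a ratchet (the first maybe less; half a squeeze little or nothing). Takes 11 N, up to 17 N once the billet is gripped: an overload spring then lets it go in without moving the bar, so more squeezes do no harm. Tight: both ends touch and one more full squeeze no longer draws the bar in.
- squeeze_point (a point): Point fixed on the clamp at x = 26, y = -60, z = 34 mm of it, axes as the clamp's. Along x from it: back of the fixed grip +20 mm; front of the trigger -37 mm out, -20 mm squeezed. Closing along x centred here (or up to 3 mm to +x) and opening to 78 mm or more works the trigger. Grip and trigger are 22 to 26 mm thick (z), middle z = 34 mm, only the table below, free from y = -45 to -100 mm.
- trigger_face (a point): Point on the front (clamp's -x side) of the orange trigger at the squeezing place; moves with the trigger.
- file: Flat file with a wooden handle, 26 x 301 x 27 mm, lying on the table; leave it. Origin: under its middle, y along its length.
- beeswax: Yellow block of beeswax, 50 x 75 x 32 mm, on the table; leave it. Origin: centre of its underside.

How it is judged (in metres and radians):
On the way, in this order (a step that is already met when the one before it is completed fails the run):
1. the smaller billet lies flat on the board, end to end between the open jaws and centred on the pads within 16 mm, let go, the moving jaw not yet shifted (z of billet_small in the frame of clamp between 0.009 and 0.016 m and y of billet_small in the frame of fixed_face between -0.016 and 0.016 m and x of billet_small in the frame of fixed_face between -0.095 and -0.06 m and angle between billet_small's own z axis and vertical below 0.08 rad and contact force between billet_small and the arm below 0.2 N and contact force between billet_small and the fingers below 0.2 N and angle between the y axis of billet_small and the x axis of clamp, either way round below 0.12 rad and distance of moving_face from where it was at the start of the episode below 0.005 m and value of joint trigger below 0.03 rad and linear speed of billet_small below 0.02 m/s), for 0.2 s.
2. the trigger is squeezed in (z of billet_small in the frame of clamp between 0.009 and 0.016 m and y of billet_small in the frame of fixed_face between -0.016 and 0.016 m and x of billet_small in the frame of fixed_face between -0.095 and -0.06 m and angle between billet_small's own z axis and vertical below 0.08 rad and value of joint trigger above 0.14 rad), for 0.1 s.
At the end, for the whole second after the job is handed in: The smaller billet lies flat on the board end to end between the jaws, its middle line within 16 mm of the pads' middle and square to within 0.06 rad, gripped with more than 6 N by both pads; the trigger is out again (under 0.03 rad), everything is at rest and let go (z of billet_small in the frame of clamp between 0.009 and 0.016 m and y of billet_small in the frame of fixed_face between -0.016 and 0.016 m and x of billet_small in the frame of fixed_face between -0.095 and -0.06 m and angle between billet_small's own z axis and vertical below 0.08 rad and contact force between billet_small and the arm below 0.2 N and contact force between billet_small and the fingers below 0.2 N and angle between the y axis of billet_small and the x axis of clamp, either way round below 0.06 rad and contact force between billet_small and moving_jaw above 6 N and contact force between billet_small and fixed_pad above 6 N and value of joint trigger below 0.03 rad and linear speed of billet_small below 0.01 m/s and velocity of joint clamp_bar below 0.005 m/s); the robot touches nothing.
It fails at once if the moving jaw is pushed by hand (over 10 N) (contact force between any of the arm, the fingers and moving_jaw above 10 N).
It fails at once if the billet is dropped (moves faster than 0.5 m/s without being held) (linear speed of billet_small above 0.5 m/s and contact force between billet_small and the fingers below 0.1 N).
It fails at once if something else is shifted by more than 30 mm (distance of any of billet_large, file, beeswax from where it was at the start of the episode above 0.03 m).
It also fails if it takes over 54 s, if anything falls off the work surface, if the arm or the gripper's body presses on something with over 40 N, if the wrist force passes 120 N, or if a joint passes its speed limit or range.

### The arm

A 6-joint arm with a two-finger parallel gripper is mounted at the origin on a cart in front of the work surface, level with it; the furniture and walls round the work are solid. World frame = base frame: x ahead of the robot, y to its left, z up, the work surface at z = 0. Lengths are in mm, angles in degrees, forces in N, time in s.
With the tool pointing down it reaches from about 300 to 850 mm from the base axis. Payload 4.2 kg.
Tool frame: the origin (TCP) lies midway between the tips of the shut fingers; the grasp point (between the pads) lies 19 mm behind it; z points along the fingers, y is the line along which they close (so a half turn about z gives the same grasp; the last joint's range is limited). The gripper opens to 91 mm and grips with 3 to 60 N. Pads are 32 mm wide; open, the fingers measure 118 mm over their backs; the gripper's body (76 mm by 178 mm) begins 60 mm behind the grasp point.
Start: joints at [-64.343, 18.312, 89.639, -0, 72.044, -1.146], TCP at [259.287, -513.238, 213.976] pointing down, gripper open.
Joint ranges: [-177.97, 177.97], [-48.28, 115.42], [12.27, 149.76], [-77.06, 257.06], [2.81, 150.46], [-146.56, 146.56]. Speed limits (degrees/s): [147.25, 147.25, 180, 180, 180, 180].

### API

Orientations are given as [roll, pitch, yaw] about the fixed x, y, z axes, in that order (R = Rz(yaw) Ry(pitch) Rx(roll)).
In Python, from workcell import env gives the robot as it stands.
- The arm moves only by the shell command python3 drive.py 'ROWS' [OPENING] [FORCE]. ROWS is rows parted by semicolons, their numbers by spaces, 1 to 8 of them, each of 6 numbers: dx, dy, dz in mm, then a rotation vector rx, ry, rz in degrees; each row shifts and turns the commanded pose from where the row before left it, along the tool's axes as they then stand; what a row does not reach is not made up. A row lasts 1/10 s, in which the tool goes at most 50 mm and 8.59 degrees, less where a joint would pass 70% of its speed; a pose out of reach is approached as far as the arm can. OPENING is the finger opening in mm, set as the command begins (- or left out keeps the last). The fingers move at their own pace and stop on an object; FORCE is the grip in N (left out, the last holds). Time passes only in rows, so rows that do not move let the fingers close. It prints the time, the measured TCP pose, the force, the opening and the grip force at its end.
- env.state(): the state, without advancing time (a new reading comes with each control period).
- env.grab_frame(name): name is "side" or "top"; returns the picture (420x560x3 uint8, blue, green, red); there is no depth.
- env.camera_model(name): a dict with "fx", "fy", "cx", "cy" (pixels), "D" ([k1, k2, p1, p2, k3] as OpenCV has them; the pictures are not rectified), "T" (4x4, takes a point from camera to world coordinates). Camera axes: x right, y up, looking along -z (the intrinsics and any distortion apply to the point x, -y, -z); pixel columns grow to the right and rows downward; lengths in mm; the calibration is good to about 2 mm. A picture is of the moment at which its call begins. camera_model takes no time and is no camera call.
- env.job_done(): hands the job in; it is judged then, once.
The state is a dict: "time_s": time; "qpos": joint angles; "qvel": joint speeds; "effort": joint torques, N m; "ee_pos": TCP position; "ee_rot": TCP orientation; "force": force on the tool from outside, world axes, zero at the start; "torque": the same for the moment, N m; "gripper_width": finger opening in mm; "gripper_force": force on a finger pad.
Only numpy, scipy, OpenCV 4.12 (cv2) and the standard library are available. Lean on these libraries where they do the work, as an engineer would, in place of code of your own. Each camera call takes 0.05 s, during which the arm holds its last target. There are 200 camera calls.

## Working session

There is one attempt and no reset: what is moved stays moved. The work goes in short steps, Python scripts to look and compute and a shell command to move; the robot and the scene stay as the last step left them, time stands still between calls to the robot, and variables do not carry over. Pictures are saved under pics/ and viewed, at most 10 in all, crops included, and the job is handed in when it is done.

```bash
ls; mkdir -p pics
python3 - <<'E'
from workcell import env
import cv2
for n in("top","side"):
    cv2.imwrite(f"pics/{n}0.png",env.grab_frame(n)); print(env.camera_model(n))
print(env.state())
E
```

```text
drive.py
pics
workcell.py
{'fx': 505.3255269152678, 'fy': 505.3255269152678, 'cx': 280.90895700687406, 'cy': 208.6535947876264, 'D': array([-0.17313197,  0.        ,  0.        ,  0.        ,  0.        ]), 'T': array([[ 1.01120259e-02,  9.82944751e-01, -1.83622886e-01,
         3.81284194e+02],
       [-9.99833429e-01,  1.27291924e-02,  1.30798038e-02,
         2.11196080e+02],
       [ 1.51940955e-02,  1.83460036e-01,  9.82909739e-01,
         1.03559806e+03],
       [ 0.00000000e+00,  0.00000000e+00,  0.00000000e+00,
         1.00000000e+00]])}
{'fx': 431.1557863177573, 'fy': 431.1557863177573, 'cx': 282.45170848260807, 'cy': 211.76191937276542, 'D': array([-0.01887871,  0.        ,  0.        ,  0.        ,  0.        ]), 'T': array([[-9.86908048e-01,  9.11379324e-02, -1.33065332e-01,
         4.35329430e+02],
       [-1.60326776e-01, -4.64619234e-01,  8.70875590e-01,
         9.80222088e+02],
       [ 1.75450880e-02,  8.80808064e-01,  4.73148312e-01,
         4.65813984e+02],
       [ 0.00000000e+00,  0.00000000e+00,  0.00000000e+00,
         1.00000000e+00]])}
{'time_s': 0.1, 'qpos': array([-6.43427659e+01,  1.83466548e+01,  8.96969562e+01,  1.38987831e-03,
        7.20448106e+01, -1.14466395e+00]), 'qvel': array([-0.04582514, -0.11857092, -0.25156626,  0.01892789,  0.08896901,
       -0.08547748]), 'effort': array([ 5.05157223e-04, -4.13335562e+01, -2.32510310e+01,  7.28705898e-02,
        4.21651674e-02, -6.64767526e-05]), 'ee_pos': array([ 259.10085963, -512.82416768,  213.23429535]), 'ee_rot': array([-1.79911623e+02, -3.08764252e-03,  2.68014661e+01]), 'force': array([0.49053989, 0.5079646 , 0.19868235]), 'torque': array([ 0.00439992, -0.01908544, -0.03720958]), 'gripper_force': 0.0, 'gripper_width': 90.93827029491956}
```
View pics/top0.png

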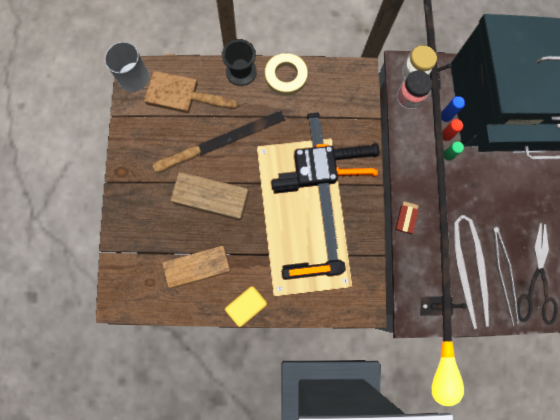

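View pics/side0.png

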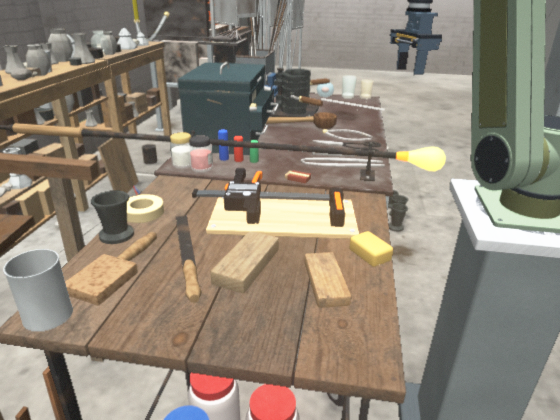

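The top view shows the small billet at about (196,267), the large one at (209,196), the clamp body at (317,165) and the moving jaw at (315,270). The grip and trigger are at (355,153) and (357,172). A lamp rod crosses at columns 430–447 and ends in a bulb at (447,380). The side view shows the rod from (0,128) to the bulb at (428,158).

Create h.py:
```python
import numpy as np, cv2
from workcell import env
def ray(n,uv):
    m=env.camera_model(n); K=np.array([[m['fx'],0,m['cx']],[0,m['fy'],m['cy']],[0,0,1]])
    p=cv2.undistortPoints(np.array(uv,float).reshape(-1,1,2),K,np.array(m['D'])).reshape(-1,2)
    d=np.c_[p[:,0],-p[:,1],-np.ones(len(p))]@m['T'][:3,:3].T
    return m['T'][:3,3],d
def plane(n,uv,z):
    o,d=ray(n,uv); return o+d*((z-o[2])/d[:,2])[:,None]
def tri(a,b):
    o,d=ray('top',[a]);p,e=ray('side',[b]);d=d[0];e=e[0]
    s=np.linalg.lstsq(np.c_[d,-e],p-o,rcond=None)[0]
    x,y=o+s[0]*d,p+s[1]*e; return (x+y)/2,np.linalg.norm(x-y)
def proj(n,P):
    m=env.camera_model(n);c=(np.atleast_2d(P)-m['T'][:3,3])@m['T'][:3,:3]
    K=np.array([[m['fx'],0,m['cx']],[0,m['fy'],m['cy']],[0,0,1]])
    return cv2.projectPoints(c*[1,-1,-1],np.zeros(3),np.zeros(3),K,np.array(m['D']))[0].reshape(-1,2)
```

Run:
```python
from h import *
print("bulb",tri((447,380),(428,158)))
# rod: intersect top rays with plane of rod from side
o,d=ray('side',[(100,133),(300,148)]); n=np.cross(d[0],d[1])
for uv in[(430,10),(440,150),(446,300)]:
    p,e=ray('top',[uv]); print('rod',p+e[0]*(n@(o-p))/(n@e[0]))
t=cv2.imread('pics/top0.png'); hsv=cv2.cvtColor(t,cv2.COLOR_BGR2HSV)
for nm,lo,hi in(("orange",(8,200,200),(20,255,255)),("yellow",(23,180,150),(32,255,255)),("board",(15,60,150),(30,170,255))):
    m=cv2.inRange(hsv,lo,hi)
    for c in cv2.findContours(m,cv2.RETR_EXTERNAL,cv2.CHAIN_APPROX_NONE)[0]:
        if cv2.contourArea(c)>40: print(nm,cv2.contourArea(c),cv2.minAreaRect(c))
a=cv2.resize(t[120:300,155:395],None,fx=3.3,fy=3.3,interpolation=cv2.INTER_CUBIC); cv2.imwrite('pics/crop0.png',a)
```

```text
bulb (array([ 226.99473329, -124.16931648,   64.49780828]), np.float64(8.97419007384025))
rod [1016.54301826 -129.13198962   66.66274482]
rod [ 688.73856356 -126.20474891   66.30065262]
rod [ 385.78603232 -124.96717751   65.4345737 ]
orange 183.5 ((356.99847412109375, 170.55552673339844), (40.17894744873047, 5.997686386108398), 1.5911403894424438)
yellow 45.5 ((435.4901123046875, 381.778564453125), (6.21116304397583, 36.21225357055664), 5.042450904846191)
yellow 119.5 ((447.5, 350.0), (16.0, 11.0), 90.0)
board 1022.0 ((447.0, 380.0), (52.0, 32.0), 90.0)
board 909.5 ((245.4590301513672, 305.9508056640625), (25.607376098632812, 38.154991149902344), 50.194427490234375)
board 1548.0 ((195.37738037109375, 266.32073974609375), (26.37322425842285, 63.735294342041016), 74.05460357666016)
board 136.0 ((410.0, 216.0), (14.0, 30.0), 0.0)
board 2026.0 ((208.70590209960938, 194.1764678955078), (71.30547332763672, 30.074417114257812), 14.03624439239502)
board 332.0 ((176.0, 158.0), (8.913374900817871, 49.39495849609375), 68.19859313964844)
board 7536.5 ((304.1851806640625, 216.4791717529297), (151.469482421875, 79.70967864990234), 83.58121490478516)
board 46.0 ((327.5, 141.5), (7.0, 9.0), 90.0)
board 1447.5 ((191.54241943359375, 94.70487976074219), (89.305419921875, 31.482074737548828), 12.264774322509766)
board 394.0 ((285.5, 71.5), (21.0, 23.0), 90.0)
board 53.0 ((285.5, 73.5), (35.0, 43.0), 90.0)
board 428.5 ((423.75006103515625, 56.2499885559082), (25.455841064453125, 21.920310974121094), 45.0)
```

View pics/crop0.png

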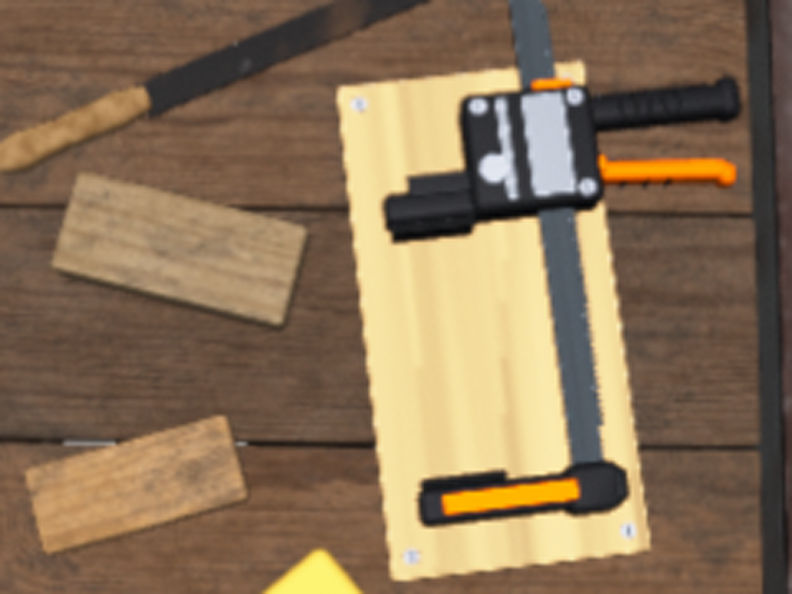

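The crop at 3.3x shows the board corners at (338,88), (582,62), (650,548) and (392,580). The small billet's corners are (222,416), (246,494), (47,552) and (26,470). The moving jaw is at y≈500, and the trigger runs from (600,170) to (735,170), below the black grip.

Run:
```python
from h import *
f=lambda L:[(155+(x+.5)/3.3-.5,120+(y+.5)/3.3-.5) for x,y in L]
B=plane('top',f([(338,88),(582,62),(650,548),(392,580)]),12)[:,:2]
M=np.array([(79,125),(79,-35),(-235,-35),(-235,125)],float)
print(np.linalg.norm(np.roll(B,-1,0)-B,axis=1))
# rigid fit
mc,bc=M.mean(0),B.mean(0);U,S,V=np.linalg.svd((M-mc).T@(B-bc));R=V.T@U.T;t=bc-R@mc
print('clamp',t,np.degrees(np.arctan2(R[1,0],R[0,0])),'res',B-(M@R.T+t))
C=lambda P:(np.array(P)-t)@R
print('bar pts top->clamp',C(plane('top',f([(511,0),(547,0),(568,460),(604,460)]),36)[:,:2]))
print('screws',C(plane('top',f([(360,105),(412,557),(628,530)]),12)[:,:2]))
print('trig front edge',C(plane('top',f([(620,185),(730,185)]),46)[:,:2]),'grip back',C(plane('top',f([(620,92),(720,82)]),46)[:,:2]))
print('jaw inner',C(plane('top',f([(425,482),(505,473)]),52)[:,:2]))
print('pads',C(plane('top',f([(395,240),(470,230)]),45)[:,:2]))
sp=R@[26,-60]+t; pl=R@[-28-74,76]+t; print('squeeze',sp,'place',pl)
t0=cv2.imread('pics/top0.png'); hsv=cv2.cvtColor(t0,cv2.COLOR_BGR2HSV)
m=cv2.morphologyEx(cv2.inRange(hsv,(12,60,120),(30,190,255)),cv2.MORPH_OPEN,np.ones((3,3)))
for c in cv2.findContours(m,0,1)[0]:
    if abs(cv2.minAreaRect(c)[0][0]-196)<5 and cv2.contourArea(c)>500: bx=cv2.boxPoints(cv2.minAreaRect(c));print('mask box',cv2.contourArea(c),bx.tolist())
for q in (f([(222,416),(246,494),(47,552),(26,470)]),bx):
    P=plane('top',q,20)[:,:2]; e=np.roll(P,-1,0)-P
    print('billet',P.mean(0),np.linalg.norm(e,axis=1),np.degrees(np.arctan2(e[:,1],e[:,0])))
for n in ('ee_pos','ee_rot'): print(env.state()[n])
```

```text
[158.23559761 312.73753758 159.18080189 313.06908524]
clamp [643.77649574 116.48153869] 7.201304965345877 res [[-0.55637927 -1.0729622 ]
 [-0.50390392  0.7123415 ]
 [ 0.77969509  0.62528053]
 [ 0.2805881  -0.26465983]]
bar pts top->clamp [[ 116.79739211    8.83629791]
 [ 114.38375656  -13.9770783 ]
 [-176.24874738   11.54171968]
 [-178.80865181  -10.08339713]]
screws [[  65.42262751  111.22305796]
 [-222.29408179  111.01727394]
 [-221.57908795  -22.4378892 ]]
trig front edge [[ -13.34967964  -41.37024666]
 [ -20.73704616 -109.48055311]] grip back [[  45.79400969  -49.82275618]
 [  45.72482723 -113.55237036]]
jaw inner [[-180.51457592   98.97496225]
 [-180.6840138    51.44553667]]
pads [[-32.12329247  99.84674805]
 [-31.03720997  53.74026277]]
squeeze [677.09275354  60.21407948] place [533.05404433 179.09574438]Traceback (most recent call last):
  File "<stdin>", line 20, in <module>
NameError: name 'bx' is not defined. Did you mean: 'bc'?
```

Run:
```python
from h import *
f=lambda L:[(155+(x+.5)/3.3-.5,120+(y+.5)/3.3-.5) for x,y in L]
m=cv2.inRange(cv2.cvtColor(cv2.imread('pics/top0.png'),cv2.COLOR_BGR2HSV),(15,60,150),(30,170,255))
c=min(cv2.findContours(m,0,1)[0],key=lambda c:np.hypot(*np.array(cv2.minAreaRect(c)[0])-[195,266])+(cv2.contourArea(c)<500)*1e3)
s=cv2.imread('pics/side0.png');P2=plane('side',[(308,257),(335,253),(349,292),(317,297)],22)[:,:2]
for P in (plane('top',f([(222,416),(246,494),(47,552),(26,470)]),20)[:,:2],plane('top',cv2.boxPoints(cv2.minAreaRect(c)),22)[:,:2],P2):
    e=np.roll(P,-1,0)-P
    print('billet',P.mean(0),np.linalg.norm(e,axis=1),np.degrees(np.arctan2(e[:,1],e[:,0])))
for n in ('ee_pos','ee_rot'): print(env.state()[n])
```

```text
billet [451.41359417 368.20481595] [ 50.0619835  126.32155459  51.92184884 124.85009875] [-161.43368352  107.25385488   16.87995206  -73.60522024]
billet [450.65519052 368.41001357] [128.91499006  53.27013577 127.91604512  53.31225837] [ -73.05939783 -162.5919956   106.95162944   18.48140481]
billet [448.70210994 370.28256145] [ 52.86511933 113.90022186  54.70977664 112.94326214] [-154.96741072  104.57877778   23.64041884  -76.4558256 ]
[ 259.10085963 -512.82416768  213.23429535]
[-1.79911623e+02 -3.08764252e-03  2.68014661e+01]
```

Both the clamp fit and the billet match the given sizes. The board measures 158 x 313 and the bar sits at y=0 in the clamp frame. The billet centre is about (451, 368.5) with a width direction of 16.8°, so I need tool yaw 106.8. I'll cross above the rod, which is at z≈66.

```bash
python3 drive.py '28 -35 0 0 0 0;28 -35 0 0 0 0;28 -35 0 0 0 0;28 -35 0 0 0 0;28 -35 0 0 0 0;28 -35 0 0 0 0;28 -35 0 0 0 0;28 -35 0 0 0 0' 91 && python3 drive.py '28 -35 0 0 0 0;28 -35 0 0 0 0;28 -35 0 0 0 0;28 -35 0 0 0 0;28 -35 0 0 0 0;28 -35 0 0 0 0;28 -35 0 0 0 0;28 -35 0 0 0 0' && python3 drive.py '28 -35 0 0 0 0;28 -35 0 0 0 0;28 -35 0 0 0 0;28 -35 0 0 0 0;0 0 0 0 0 -8;0 0 0 0 0 -8;0 0 0 0 0 -8;0 0 0 0 0 -8' && python3 drive.py '0 0 0 0 0 -8;0 0 0 0 0 -8;0 0 0 0 0 -8;0 0 0 0 0 -8;0 0 0 0 0 -8;0 0 0 0 0 -8;0 0 0 0 0 0;0 0 0 0 0 0'
cat >> h.py <<'E'
def go(x,y,z,yaw):
    from scipy.spatial.transform import Rotation as Q
    s=env.state();R=Q.from_euler('xyz',s['ee_rot'],degrees=True)
    print('tool d',R.inv().apply(np.array([x,y,z])-s['ee_pos']).round(1),'rotvec',(R.inv()*Q.from_euler('xyz',[180,0,yaw],degrees=True)).as_rotvec(degrees=True).round(2))
    print(s['time_s'],s['ee_pos'].round(1),s['ee_rot'].round(2),s['force'].round(1),s['gripper_width'],s['gripper_force'])
E
python3 -c "
from h import *
go(451,368.5,60,106.8)"
```

```text
time_s: 0.9
ee_pos: [332.7, -160.5, 213.8]
ee_rot: [-180.0, -0.0, 26.8]
force: [0.5, -0.3, 0.7]
gripper_width: 91.0
gripper_force: 0.0
time_s: 1.7
ee_pos: [406.4, 190.5, 213.7]
ee_rot: [180.0, 0.0, 26.8]
force: [0.3, -0.7, 0.1]
gripper_width: 90.9
gripper_force: 0.0
time_s: 2.5
ee_pos: [443.1, 364.1, 213.2]
ee_rot: [-180.0, 0.1, 59.2]
force: [-0.0, 0.0, -0.4]
gripper_width: 91.2
gripper_force: 0.0
time_s: 3.3
ee_pos: [443.4, 364.0, 213.6]
ee_rot: [-180.0, 0.0, 106.6]
force: [0.4, 0.0, 0.8]
gripper_width: 91.1
gripper_force: 0.0
tool d [  2.2   8.7 153.6] rotvec [-0.03  0.02 -0.16]
3.3 [443.4 364.  213.6] [-1.7997e+02  2.0000e-02  1.0664e+02] [0.4 0.  0.8] 91.09780230253398 0.0
```

```bash
python3 drive.py '2 8.5 30 0 0 0;0 0 40 0 0 0;0 0 40 0 0 0;0 0 40 0 0 0;0 0 30 0 0 0;0 0 20 0 0 0;0 0 7 0 0 0;0 0 3 0 0 0' 91 && python3 drive.py '0 0 0 0 0 0;0 0 0 0 0 0;0 0 0 0 0 0;0 0 0 0 0 0;0 0 0 0 0 0;0 0 0 0 0 0;0 0 0 0 0 0' 40 30 && python3 -c "
from h import *
go(451,368.5,60,106.8)
cv2.imwrite('pics/s1.png',np.hstack([cv2.resize(env.grab_frame('side')[180:360,200:400],(400,360)),cv2.resize(env.grab_frame('top')[180:360,100:300],(400,360))]))"
```

```text
time_s: 4.1
ee_pos: [450.9, 368.4, 3.4]
ee_rot: [-180.0, 0.0, 106.7]
force: [-0.1, -0.3, -0.2]
gripper_width: 91.0
gripper_force: 0.0
time_s: 4.8
ee_pos: [451.5, 368.7, 4.5]
ee_rot: [179.9, -0.0, 106.8]
force: [-0.0, -0.4, 3.3]
gripper_width: 54.5
gripper_force: 30.0
tool d [ -0.1  -0.5 -55.5] rotvec [ 0.07 -0.02 -0.  ]
4.8 [451.5 368.7   4.5] [ 1.7993e+02 -2.0000e-02  1.0680e+02] [-0.  -0.4  3.3] 54.451360002675216 30.000628530979156
```

View pics/s1.png

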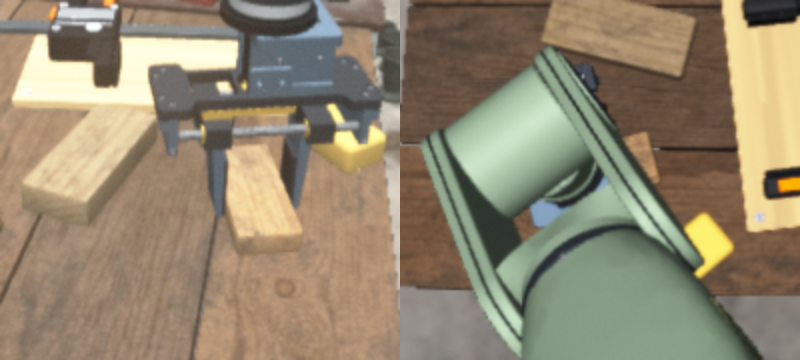

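The fingers hold the billet across its middle: in the left half the wood sits between the fingers at about (255,190). The width reads 54.5 mm at 30 N. I'll lift it and carry it to the clamp.

```bash
python3 drive.py '0 0 -10 0 0 0;0 0 -20 0 0 0;0 0 -30 0 0 0;0 0 -30 0 0 0;0 0 -30 0 0 0;0 0 -20 0 0 0;-34 3.5 0 0 0 0;-34 3.5 0 0 0 0' - 30 && python3 drive.py '-34 3.5 0 0 0 0;-34 3.5 0 0 0 0;-34 3.5 0 0 0 0;-34 3.5 0 0 0 0;0 0 0 0 0 -5;0 0 0 0 0 -8;0 0 0 0 0 -8;0 0 0 0 0 -8' && python3 drive.py '0 0 0 0 0 -8;0 0 0 0 0 -8;0 0 0 0 0 -8;0 0 0 0 0 -8;0 0 0 0 0 -8;0 0 0 0 0 -6;0 0 0 0 0 -5;0 0 0 0 0 0' && python3 drive.py '0 0 0 0 0 0;0 0 0 0 0 0' && python3 -c "
from h import *
go(531.1,178.9,16.5,187.2)"
```

```text
time_s: 5.7
ee_pos: [477.1, 305.1, 144.6]
ee_rot: [180.0, 0.0, 106.9]
force: [0.7, -0.2, -2.8]
gripper_width: 54.8
gripper_force: 30.0
time_s: 6.5
ee_pos: [529.3, 178.8, 143.5]
ee_rot: [-179.9, -0.1, 136.1]
force: [-0.7, -0.6, -1.7]
gripper_width: 55.1
gripper_force: 30.0
time_s: 7.3
ee_pos: [529.4, 179.0, 143.6]
ee_rot: [-180.0, -0.1, -173.2]
force: [0.9, -0.6, -2.3]
gripper_width: 54.7
gripper_force: 30.0
time_s: 7.5
ee_pos: [529.9, 179.2, 143.8]
ee_rot: [-180.0, -0.0, -173.3]
force: [-0.2, -0.4, -1.7]
gripper_width: 54.6
gripper_force: 30.0
tool d [ -1.2  -0.4 127.3] rotvec [-0.01 -0.03 -0.47]
7.5 [529.9 179.2 143.8] [-1.7999e+02 -3.0000e-02 -1.7327e+02] [-0.2 -0.4 -1.7] 54.583803489284996 29.99871075153351
```

```bash
python3 drive.py '-1.2 -0.4 25 0 0 -0.5;0 0 30 0 0 0;0 0 18 0 0 0;0 0 0 0 0 0;0 0 0 0 0 0' && python3 -c "
from h import *
go(531.1,178.9,16.5,187.2)
cv2.imwrite('pics/s2.png',np.vstack([cv2.resize(env.grab_frame('side')[150:260,170:400],(690,330)),cv2.resize(env.grab_frame('top')[120:300,220:400],(270,270))[:,:,:].repeat(1,0) if 0 else cv2.copyMakeBorder(cv2.resize(env.grab_frame('top')[120:300,200:400],(300,270)),0,0,0,390,0)]))"
```

```text
time_s: 8.0
ee_pos: [531.6, 179.1, 71.2]
ee_rot: [-180.0, 0.0, -172.7]
force: [1.0, 0.3, -1.1]
gripper_width: 54.7
gripper_force: 30.0
tool d [ 0.6 -0.1 54.7] rotvec [-0.    0.01  0.08]
8.0 [531.6 179.1  71.2] [-1.8000e+02  1.0000e-02 -1.7272e+02] [ 1.   0.3 -1.1] 54.69926989287762 29.998742043972015
```

View pics/s2.png

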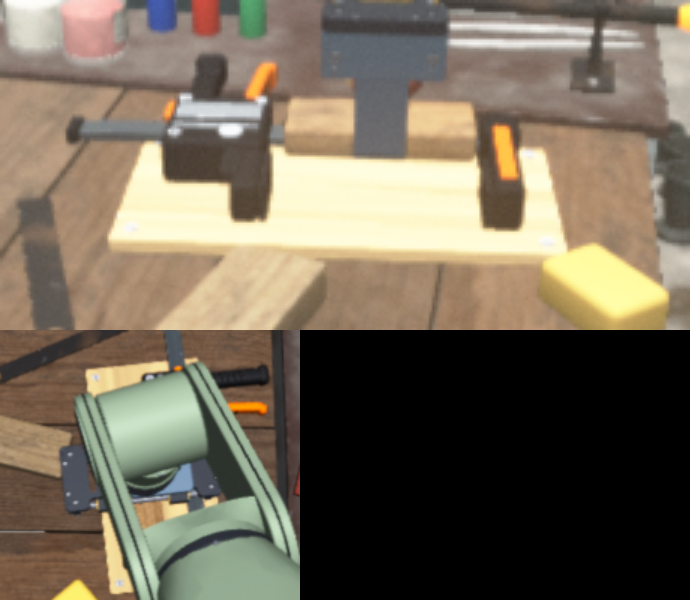

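The side view shows the billet ends at crop (285,125) and (475,130), above the gap between the fixed pad's edge at about (271,180) and the moving jaw's edge at about (480,180). I'll work these out in the clamp frame.

Run:
```python
from h import *
a=np.radians(7.2);R=np.array([[np.cos(a),-np.sin(a),0],[np.sin(a),np.cos(a),0],[0,0,1]]);t=np.array([643.78,116.48,0])
def P(uv,y):
    o,d=ray('side',[(170+(uv[0]+.5)/3-.5,150+(uv[1]+.5)/3-.5)]);o=R.T@(o-t);d=R.T@d[0];return (o+d*(y-o[1])/d[1]).round(1)
for n,uv,y in(('Ltop',(286,110),103.5),('Lbot',(286,153),103.5),('Rtop',(475,112),103.5),('Rbot',(475,158),103.5),('fixed edge bot',(271,212),103),('fixed edge mid',(271,180),103),('mov edge',(480,180),103),('mov edge bot',(482,215),103)):print(n,P(uv,y))
```

```text
Ltop [-42.5 103.5 103.2]
Lbot [-42.5 103.5  71.2]
Rtop [-167.7  103.5  106. ]
Rbot [-170.   103.5   72. ]
fixed edge bot [-31.9 103.   24.8]
fixed edge mid [-32.1 103.   49.9]
mov edge [-174.6  103.    55.1]
mov edge bot [-177.8  103.    27.9]
```

The billet spans -42.5 to -169 between pads at about -28 and -178, so I'll shift it 1 mm in +x and lower it.

```bash
python3 drive.py '-1 0 10 0 0 0;0 0 15 0 0 0;0 0 12 0 0 0;0 0 8 0 0 0;0 0 5 0 0 0;0 0 2.5 0 0 0;0 0 1 0 0 0;0 0 0 0 0 0' - 30; python3 drive.py '0 0 0.7 0 0 0;0 0 0 0 0 0'
```

```text
time_s: 8.9
ee_pos: [532.6, 179.2, 17.6]
ee_rot: [180.0, 0.0, -172.7]
force: [-0.1, 0.1, -2.5]
gripper_width: 54.7
gripper_force: 30.0
time_s: 9.1
ee_pos: [532.5, 179.1, 17.0]
ee_rot: [180.0, 0.0, -172.7]
force: [0.4, -0.2, -1.7]
gripper_width: 54.9
gripper_force: 30.0
```

```bash
python3 drive.py '0 0 0.6 0 0 0;0 0 0 0 0 0'; python3 drive.py '0 0 0.6 0 0 0;0 0 0 0 0 0'
```

```text
time_s: 9.3
ee_pos: [532.6, 179.1, 16.5]
ee_rot: [180.0, 0.0, -172.7]
force: [-0.5, -0.3, 0.5]
gripper_width: 54.6
gripper_force: 30.0
time_s: 9.5
ee_pos: [532.6, 179.1, 16.5]
ee_rot: [180.0, 0.0, -172.7]
force: [-2.1, -0.2, 5.6]
gripper_width: 54.7
gripper_force: 30.0
```

```bash
python3 drive.py '0 0 0 0 0 0;0 0 0 0 0 0;0 0 0 0 0 0;0 0 0 0 0 0' 74 && python3 drive.py '0 0 -5 0 0 0;0 0 -15 0 0 0;0 0 -30 0 0 0;0 0 -30 0 0 0;0 0 -30 0 0 0;0 0 -20 0 0 0;0 0 0 0 0 0;0 0 0 0 0 0' && python3 -c "
from h import *
go(677.6,59.2,100,97.2)"
```

```text
time_s: 9.9
ee_pos: [532.4, 179.1, 15.4]
ee_rot: [-180.0, -0.0, -172.7]
force: [-0.2, 0.1, 0.3]
gripper_width: 73.7
gripper_force: 0.0
time_s: 10.7
ee_pos: [532.1, 179.0, 145.4]
ee_rot: [-180.0, 0.0, -172.7]
force: [0.3, 0.3, 0.2]
gripper_width: 74.0
gripper_force: 0.0
tool d [-129.1 -137.3   45.4] rotvec [0.00e+00 1.00e-02 9.01e+01]
10.7 [532.1 179.  145.4] [-1.800e+02  1.000e-02 -1.727e+02] [0.3 0.3 0.2] 74.03232603923931 0.0
```

```bash
python3 drive.py '-26 -27.7 0 0 0 0;-26 -27.7 0 0 0 0;-26 -27.7 0 0 0 0;-26 -27.7 0 0 0 0;-26 -27.7 0 0 0 0;0 0 0 0 0 6;0 0 0 0 0 8;0 0 0 0 0 8' 91 && python3 drive.py '0 0 0 0 0 8;0 0 0 0 0 8;0 0 0 0 0 8;0 0 0 0 0 8;0 0 0 0 0 8;0 0 0 0 0 8;0 0 0 0 0 8;0 0 0 0 0 8' && python3 drive.py '0 0 20 0 0 4;0 0 25 0 0 0;0 0 0 0 0 0;0 0 0 0 0 0'; python3 -c "
from h import *
go(678.8,58.4,15,97.2)
cv2.imwrite('pics/s3.png',np.hstack([cv2.resize(env.grab_frame('side')[130:260,190:390],(460,300)),cv2.resize(env.grab_frame('top')[120:300,220:400],(300,300))]))"
```

```text
time_s: 11.5
ee_pos: [678.0, 57.7, 142.7]
ee_rot: [-179.9, -0.2, 164.9]
force: [-0.4, -0.7, 0.4]
gripper_width: 90.8
gripper_force: 0.0
time_s: 12.3
ee_pos: [677.8, 58.2, 143.0]
ee_rot: [-179.8, -0.0, 101.0]
force: [0.1, -0.6, -0.3]
gripper_width: 91.2
gripper_force: 0.0
time_s: 12.7
ee_pos: [678.1, 58.2, 99.0]
ee_rot: [-179.8, -0.0, 97.3]
force: [-0.0, 0.0, 0.2]
gripper_width: 90.9
gripper_force: 0.0
tool d [ 0.1  1.  84. ] rotvec [-0.19 -0.01  0.1 ]
12.7 [678.1  58.2  99. ] [-1.7981e+02 -1.0000e-02  9.7300e+01] [-0.   0.   0.2] 90.94457874153488 0.0
```

View pics/s3.png

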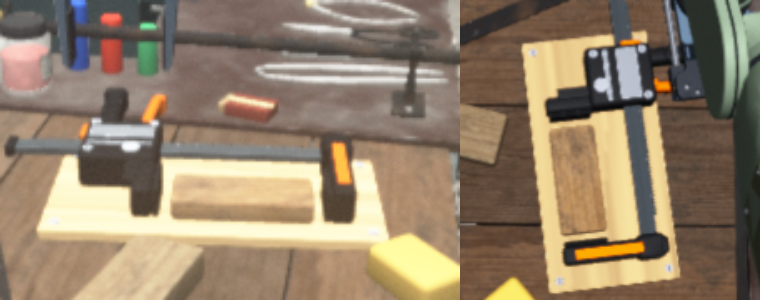

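The billet lies between the jaws: in the right half it spans (552–605, 125–233), with a gap at both ends. The fingers are above the grip and trigger. I'll descend and squeeze.

```bash
python3 drive.py '0 1 20 0 0 0;0 0 25 0 0 0;0 0 20 0 0 0;0 0 13 0 0 0;0 0 6 0 0 0;0 0 0 0 0 0' && python3 drive.py '0 0 0 0 0 0;0 0 0 0 0 0;0 0 0 0 0 0;0 0 0 0 0 0' 34 30 && python3 drive.py '0 0 0 0 0 0;0 0 0 0 0 0;0 0 0 0 0 0;0 0 0 0 0 0'
```

```text
time_s: 13.4
ee_pos: [680.0, 58.4, 16.5]
ee_rot: [-180.0, 0.0, 97.3]
force: [-0.5, -0.2, -0.4]
gripper_width: 91.0
gripper_force: 0.0
time_s: 13.8
ee_pos: [676.3, 57.3, 17.2]
ee_rot: [-179.5, 0.1, 97.3]
force: [-9.1, -3.6, 7.1]
gripper_width: 62.1
gripper_force: 4.5
time_s: 14.2
ee_pos: [678.3, 57.0, 17.2]
ee_rot: [-179.8, 0.1, 97.4]
force: [-4.5, -4.3, 3.2]
gripper_width: 40.0
gripper_force: 30.1
```

```bash
Z='python3 drive.py'; python3 drive.py '0 0 0 0 0 0;0 0 0 0 0 0;0 0 0 0 0 0;0 0 0 0 0 0;0 0 0 0 0 0;0 0 0 0 0 0' 91 && python3 drive.py '0 0 0 0 0 0;0 0 0 0 0 0;0 0 0 0 0 0;0 0 0 0 0 0;0 0 0 0 0 0;0 0 0 0 0 0;0 0 0 0 0 0;0 0 0 0 0 0' 34 30 && python3 drive.py '0 0 0 0 0 0;0 0 0 0 0 0;0 0 0 0 0 0;0 0 0 0 0 0;0 0 0 0 0 0;0 0 0 0 0 0' 91 && python3 drive.py '0 0 0 0 0 0;0 0 0 0 0 0;0 0 0 0 0 0;0 0 0 0 0 0;0 0 0 0 0 0;0 0 0 0 0 0;0 0 0 0 0 0;0 0 0 0 0 0' 34 30 && python3 drive.py '0 0 0 0 0 0;0 0 0 0 0 0;0 0 0 0 0 0;0 0 0 0 0 0;0 0 0 0 0 0;0 0 0 0 0 0' 91
cat > jaw.py <<'E'
from h import *
import sys
im=env.grab_frame('top');cv2.imwrite(sys.argv[1],im)
m=cv2.inRange(cv2.cvtColor(im,cv2.COLOR_BGR2HSV),(8,200,200),(20,255,255));m[:230]=0;m[300:]=0;m[:,360:]=0
ys,xs=np.nonzero(m);p=plane('top',[(xs.mean(),ys.mean())],52)[0]
a=np.radians(7.2);print('rib clamp x',(p[0]-643.78)*np.cos(a)+(p[1]-116.48)*np.sin(a),len(xs))
E
sed 's/im=env.*/im=cv2.imread("pics\/top0.png")/' jaw.py > /tmp/j0.py; sed -i 's/;cv2.imwrite(sys.argv\[1\],im)//' /tmp/j0.py; PYTHONPATH=. python3 /tmp/j0.py; python3 jaw.py pics/t4.png
```

```text
time_s: 14.8
ee_pos: [680.5, 58.8, 16.6]
ee_rot: [179.9, -0.0, 97.3]
force: [-0.2, 0.4, 0.9]
gripper_width: 85.4
gripper_force: 0.0
time_s: 15.6
ee_pos: [678.2, 57.1, 16.2]
ee_rot: [-179.8, 0.1, 97.4]
force: [-3.8, -4.6, 1.6]
gripper_width: 40.4
gripper_force: 30.1
time_s: 16.2
ee_pos: [680.6, 58.8, 16.7]
ee_rot: [179.9, -0.0, 97.3]
force: [0.9, -0.8, 0.3]
gripper_width: 85.4
gripper_force: 0.0
time_s: 17.0
ee_pos: [678.2, 57.2, 16.4]
ee_rot: [-179.8, 0.1, 97.4]
force: [-4.0, -4.5, 2.8]
gripper_width: 40.3
gripper_force: 30.2
time_s: 17.6
ee_pos: [680.6, 58.8, 16.7]
ee_rot: [179.9, -0.0, 97.3]
force: [-0.2, 0.3, 0.1]
gripper_width: 85.6
gripper_force: 0.0
rib clamp x -173.30081783283018 233Traceback (most recent call last):
  File "/tmp/j0.py", line 1, in <module>
    from h import *
  File "h.py", line 1, in <module>
    import numpy as np, cv2
ModuleNotFoundError: No module named 'cv2'
```

```bash
python3 drive.py '0 0 0 0 0 0;0 0 0 0 0 0;0 0 0 0 0 0;0 0 0 0 0 0;0 0 0 0 0 0;0 0 0 0 0 0;0 0 0 0 0 0;0 0 0 0 0 0' 34 30 && python3 drive.py '0 0 0 0 0 0;0 0 0 0 0 0;0 0 0 0 0 0;0 0 0 0 0 0;0 0 0 0 0 0;0 0 0 0 0 0' 91; python3 jaw.py pics/t5.png;  python3 drive.py '0 0 0 0 0 0;0 0 0 0 0 0;0 0 0 0 0 0;0 0 0 0 0 0;0 0 0 0 0 0;0 0 0 0 0 0;0 0 0 0 0 0;0 0 0 0 0 0' 34 30 && python3 drive.py '0 0 0 0 0 0;0 0 0 0 0 0;0 0 0 0 0 0;0 0 0 0 0 0;0 0 0 0 0 0;0 0 0 0 0 0' 91; python3 jaw.py pics/t6.png; python3 -c "
from h import *
a=cv2.resize(cv2.imread('pics/t6.png')[120:300,220:400],(380,380));b=cv2.resize(env.grab_frame('side')[140:240,230:360],(400,380));cv2.imwrite('pics/s7.png',np.hstack([a,b]))"
```

```text
time_s: 18.45
ee_pos: [678.2, 57.1, 16.3]
ee_rot: [-179.8, 0.1, 97.4]
force: [-4.5, -4.5, 2.6]
gripper_width: 40.3
gripper_force: 30.2
time_s: 19.05
ee_pos: [681.0, 58.8, 16.7]
ee_rot: [179.9, -0.0, 97.3]
force: [0.6, -0.7, -0.3]
gripper_width: 85.3
gripper_force: 0.0
rib clamp x -172.50848527693663 234
time_s: 19.9
ee_pos: [678.2, 57.2, 16.2]
ee_rot: [-179.8, 0.1, 97.4]
force: [-4.1, -5.0, 2.2]
gripper_width: 40.2
gripper_force: 30.2
time_s: 20.5
ee_pos: [681.1, 58.8, 16.8]
ee_rot: [179.8, -0.0, 97.3]
force: [0.5, 0.6, -0.5]
gripper_width: 85.4
gripper_force: 0.0
rib clamp x -172.5566988575757 234
```

View pics/s7.png

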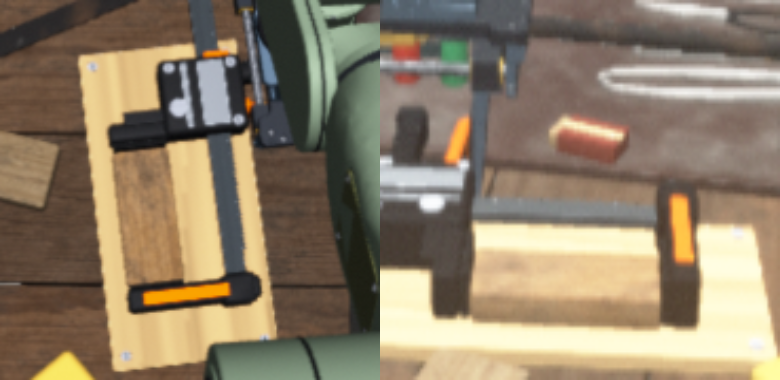

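Both ends of the billet now bear on the pads: in the left half it runs from y≈150 to y≈283, with no gaps in either view. The last squeeze did not move the jaw (-172.5 to -172.6). I'll squeeze once more to be safe, then withdraw.

```bash
python3 drive.py '0 0 0 0 0 0;0 0 0 0 0 0;0 0 0 0 0 0;0 0 0 0 0 0;0 0 0 0 0 0;0 0 0 0 0 0;0 0 0 0 0 0;0 0 0 0 0 0' 34 30 && python3 drive.py '0 0 0 0 0 0;0 0 0 0 0 0;0 0 0 0 0 0;0 0 0 0 0 0;0 0 0 0 0 0;0 0 0 0 0 0;0 0 0 0 0 0;0 0 0 0 0 0' 91 && python3 drive.py '0 0 -10 0 0 0;0 0 -20 0 0 0;0 0 -30 0 0 0;0 0 -30 0 0 0;0 0 -30 0 0 0;0 0 -20 0 0 0;0 0 0 0 0 0;0 0 0 0 0 0' && python3 jaw.py pics/t8.png && python3 -c "
from h import *
im=env.grab_frame('top');cv2.imwrite('pics/s8.png',cv2.resize(im[100:300,150:400],(750,600)))"
```

```text
time_s: 21.4
ee_pos: [678.2, 57.3, 16.2]
ee_rot: [-179.8, 0.1, 97.4]
force: [-4.5, -3.9, 1.6]
gripper_width: 40.5
gripper_force: 30.2
time_s: 22.2
ee_pos: [680.5, 58.6, 16.6]
ee_rot: [179.9, -0.0, 97.3]
force: [0.3, 1.0, -0.1]
gripper_width: 91.0
gripper_force: 0.0
time_s: 23.0
ee_pos: [679.8, 58.4, 156.7]
ee_rot: [180.0, 0.0, 97.3]
force: [0.4, 0.1, -0.4]
gripper_width: 90.8
gripper_force: 0.0
rib clamp x -172.27021980655348 145
```

View pics/s8.png

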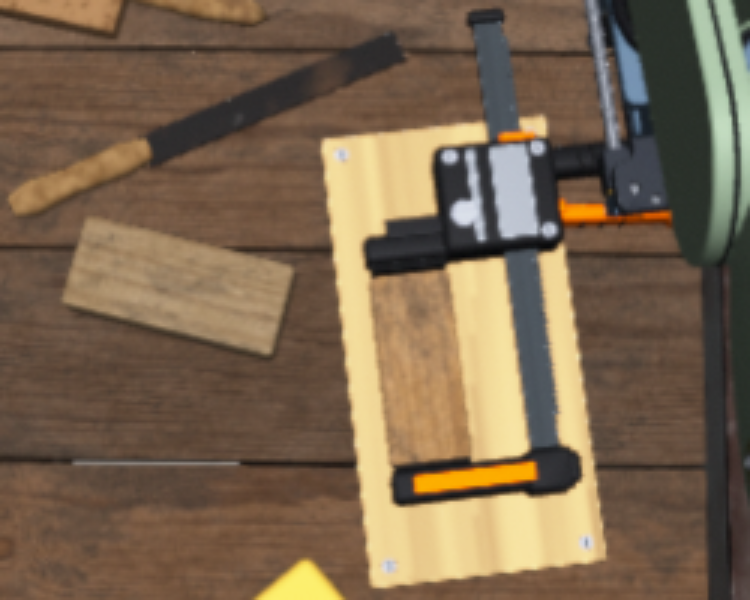

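The billet sits square between the pads, with its edges at x≈372–450 in the upper part and 393–468 in the lower part. The trigger is out at (565–670, 213), and the file, large billet and wax have not moved.

```bash
python3 -c "
from workcell import env
print(env.job_done())"
```

```text
the job is handed in; nothing more can be done
None
```

The smaller billet lies flat and square on the board, and the last trigger squeezes no longer moved the jaw. I withdrew the arm and handed the job in at about 23 s. The hand-in returned no verdict, and I couldn't measure the pad forces directly.

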